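# Half-light check of a bench photometer

## Task

Set the photometer up for its half-light check: lift the white reference tile off its sloping rest, stand it upright on a thin edge in the middle of the raised slab in front of the photometer's window, facing the window squarely, set down rather than dropped, and let go of it. Once it stands there, and not before, slide the sprung shutter by its black tab until the tab is level with the long half-way mark, never near fully open, and finish while still holding the shutter there against its spring. Leave the tile standing and do not disturb the bottle, the jar or the tube rack.

Things in the scene. Friction and masses are not known exactly. Their poses are not given: they have to be found in the camera images.
- tile_center (a point): centre of the loose square reference tile, 90 x 90 mm, 16 mm thick, about 200 g: grey frame, white on both faces (alike; any edge may be its foot). z is normal to the faces, x and y parallel to the edges. At the start it leans on the rest, sloping 50 degrees from level: y points down the slope, to the robot's left, to the lower edge; z points up and to the left
- tile: the same tile (same origin and axes). Its upper edge on the rest, the one to the robot's right, is free above and below over the middle 72 mm of its width, so it can be pinched there by its 16 mm thickness with the fingers pointing down the slope
- rest: fixed sloping rest: base plate 96 x 95 mm, 8 mm thick, with two 8 mm wide rails, 50 degrees from level, under the tile's two sloping edges and two lips at its lower edge (up to 2 mm above the tile's upper face). Origin on the table under the base's middle, 67 mm below the tile's centre; y: horizontal, the way the slope goes down (robot's left); x: along the tile's level edges
- slab (a point): middle of the top of the slab where the tile must stand: dark steel bar 44 mm (x) by 120 mm (y), top 10 mm above the table, fixed to the photometer. x: horizontal, the way the window looks (away from the robot); y: along the slab, and the way the shutter opens; z up. A standing tile's faces look along x
- photometer: fixed photometer; origin on the table under the slab's middle, same axes as the slab. White housing 130 mm deep, top 100 mm above the table, at x from -225 to -95 mm and y from -85 to +130 mm; 76 mm wide window in its +x face, centred at y = 0; shutter plate in front of it, to x = -83 mm
- tab (a point): grip point on the shutter's black tab, on its axis, 20 mm below its top and 35 mm above the housing's top; moves with the shutter. The tab is an upright bar 18 mm (slab's x) by 14 mm (slab's y), free on all sides above the housing. Closed, it lies at x = -92 mm, y = 0 and 125 mm above the slab's top
- shutter (a joint): shutter opening (m): 0 closed, 0.080 fully open at the stop, 0.040 half; it slides level along the slab's +y. A spring pulls it shut: 2.4 N closed, 7.2 N at half, 12 N fully open; let go, it closes. At half the tab is level with the long one of three black marks on the housing's top (the short ones: closed, fully open)
- bottle: bystander: amber bottle, 60 mm in diameter, 130 mm high, origin under its centre
- jar: bystander: clear jar, 60 mm in diameter, 75 mm high, origin under its centre
- tube_rack: bystander: white rack of capped tubes, 70 x 130 mm, 80 mm high, origin under its centre
Mind the look-alikes: they are no part of the job. There is more than one size of the tile; the job needs the middle-sized.

How it is judged (in metres and radians):
On the way, in this order (a step that is already met when the one before it is completed fails the run):
1. the tile stands upright on a thin edge on the slab, facing the window, and is let go, with the shutter still closed (angle between tile_center's own z axis and vertical between 1.4308 and 1.7108 rad and x of tile_center in the frame of slab between -0.015 and 0.015 m and y of tile_center in the frame of slab between -0.018 and 0.018 m and z of tile_center in the frame of slab between 0.04 and 0.05 m and angle between the z axis of tile_center and the x axis of slab, either way round below 0.21 rad and contact force between the fingers and tile below 0.2 N and linear speed of tile below 0.02 m/s and value of joint shutter below 0.01 m), for 0.2 s.
2. the shutter is held at half travel by the fingers (value of joint shutter between 0.033 and 0.047 m and contact force between the fingers and shutter above 3 N and velocity of joint shutter between -0.01 and 0.01 m/s), for 0.3 s.
At the end, for the whole second after the job is handed in: Fingers hold the shutter still at 40 mm (within 7 mm), pushing over 3 N; the tile, untouched by them, stands on a thin edge on the slab: upright within 8 degrees, within 15 mm across and 18 mm along of the slab's middle, square to the window within 12 degrees (all of step 2 and angle between tile_center's own z axis and vertical between 1.4308 and 1.7108 rad and x of tile_center in the frame of slab between -0.015 and 0.015 m and y of tile_center in the frame of slab between -0.018 and 0.018 m and z of tile_center in the frame of slab between 0.04 and 0.05 m and angle between the z axis of tile_center and the x axis of slab, either way round below 0.21 rad and contact force between the fingers and tile below 0.2 N); the arm keeps its last pose, push and grip.
It fails at once if the shutter is opened almost fully (beyond 68 mm) (value of joint shutter above 0.068 m).
It fails at once if the shutter is opened (beyond 15 mm) while the tile is not standing on the slab (value of joint shutter above 0.015 m and not (angle between tile_center's own z axis and vertical between 1.3208 and 1.8208 rad and horizontal distance between tile_center and slab below 0.03 m and height (world z) of tile_center below 0.065 m)).
It fails at once if the tile is dropped onto the slab (horizontal distance between tile_center and slab below 0.07 m and height (world z) of tile_center above 0.068 m and contact force between the fingers and tile below 0.001 N).
It fails at once if the bottle, the jar or the tube rack is pushed away or tipped (distance of any of bottle, jar, tube_rack from where it was at the start of the episode above 0.03 m or angle between any of bottle, jar, tube_rack's own z axis and vertical above 0.3 rad).
It also fails if it takes over 54 s, if anything falls off the work surface, if the arm or the gripper's body presses on something with over 40 N, if the wrist force passes 120 N, or if a joint passes its speed limit or range.

## Robot

A 6-joint arm with a two-finger parallel gripper is mounted at the origin on the work surface. World frame = base frame: x ahead of the robot, y to its left, z up, the work surface at z = 0. Lengths are in mm, angles in rad, forces in N, time in s.
With the tool pointing down it reaches from about 350 to 1000 mm from the base axis. Payload 7.1 kg.
Tool frame: the origin (TCP) lies midway between the tips of the shut fingers; the grasp point (between the pads) lies 19 mm behind it; x points along the fingers, z is the direction in which the jaws open and shut, and the axes are right-handed (so a half turn about x gives the same grasp; the last joint's range is limited). The gripper opens to 85 mm and grips with 20 to 120 N. Pads are 22 mm wide; open, the fingers measure 114 mm over their backs; the gripper's body (76 mm by 85 mm) begins 54 mm behind the grasp point. The pads swing forward as they close: fully open they stand 13 mm farther back than shut.
Start: joints at [-1.175, 0.423, 1.63, -0, 1.089, -0.019], TCP at [251.895, -571.974, 231.319] pointing down, gripper open.
Joint ranges: [-3, 3], [-0.9, 2.11], [0.09, 2.58], [-1.31, 4.45], [0.11, 2.69], [-2.54, 2.54]. Speed limits (rad/s): [2.39, 2.39, 3.01, 3.14, 3.14, 3.14].

## Interface

Orientations are given as a unit quaternion [x, y, z, w].
In Python, from station import robot gives the robot as it stands.
- The arm moves only by the tool step_arm, never from a script. Its argument "steps" is a list that holds one entry, the list of rows, each a list of 4 numbers: the shift along the tool's x, y, z in m, then the turn about the tool's x in rad. In form: [[[dx, dy, dz, turn], ...]]. A call has 1 to 12 rows; each row shifts and turns the commanded pose from where the row before left it, along the tool's axes as they then stand; what a row does not reach is not made up. A row lasts 1/8 s, in which the tool goes at most 62.5 mm and 10.7 degrees, less where a joint would pass 70% of its speed; a pose out of reach is approached as far as the arm can. A call with a gripper value outside its range is refused whole. "claw" is the finger opening in m, from 0 to 0.0854, set as the call begins (left out, the last holds). The fingers move at their own pace and stop on an object; "grip_force" is the grip in N (left out, the last holds). Time passes only in rows, so rows that do not move let the fingers close. It gives the time, the measured TCP pose, the force and the opening at its end, in the units of the state.
- robot.sense(): the state, without advancing time (a new reading comes with each control period).
- robot.camera(name): name is "side" or "top"; returns a dict with "image" (384x512x3 uint8, red, green, blue), "camera_matrix" (3x3 intrinsics, pixels), "R" (3x3) and "t" (3): a world point X has camera coordinates R X + t. Camera axes: x right, y down, z forward; pixel columns grow to the right and rows downward; lengths in mm; the calibration is good to about 2 mm. A picture is of the moment at which its call begins. There is no depth.
- robot.job_done(): hands the job in, once; it reports no verdict.
The state is a dict: "clock": time; "joint_positions": joint angles; "joint_velocities": joint speeds; "joint_torque": joint torques, N m; "tcp_pos": TCP position; "orientation": TCP orientation; "ft_force": force on the tool from outside, world axes, zero at the start; "wrist_torque": the same for the moment, N m; "grip_width": opening from 0.0 (shut) to 1.0 (fully open).
Only numpy, scipy, OpenCV 4.12 (cv2) and the standard library are available. Lean on these libraries where they do the work, as an engineer would, in place of code of your own. Each camera call takes 0.05 s, during which the arm holds its last target.

## Working session

There is one attempt and no reset: what is moved stays moved. The work goes in short steps, Python scripts to look and compute and a tool call to move; the robot and the scene stay as the last step left them, time stands still between calls to the robot, and variables do not carry over. Pictures are saved under pics/ and viewed, and the job is handed in when it is done.

Besides the shell and the picture viewer there is one more tool, called after "Request:" as name(argument=value, ...), one argument or row to a line, values as JSON. step_arm: Moves the arm, as the interface text tells. Its arguments: {"type":"object","properties":{"steps":{"type":"array","items":{"type":"array","items":{"type":"array","items":{"type":"number"}}}},"claw":{"type":"number"},"grip_force":{"type":"number"}},"required":["steps"]}

```bash
ls; mkdir -p pics; python3 - <<'E'
from station import robot
import cv2
for n in ("side","top"):
    c=robot.camera(n)
    cv2.imwrite(f"pics/{n}0.png",cv2.cvtColor(c["image"],cv2.COLOR_RGB2BGR))
    print(n,c["camera_matrix"],c["R"],c["t"])
print(robot.sense())
E
```

```text
pics
side [[415.77059692   0.         258.08135295]
 [  0.         415.77059692 188.06086826]
 [  0.           0.           1.        ]] [[-0.99142153 -0.13052326  0.00685773]
 [-0.09666187  0.69688167 -0.71064226]
 [ 0.08797632 -0.70520892 -0.70352011]] [ 597.92544107  117.0989895  1208.81753705]
top [[417.36005907   0.         256.14995386]
 [  0.         417.36005907 189.46320003]
 [  0.           0.           1.        ]] [[-0.01960651 -0.99950802 -0.02448076]
 [-0.98852137  0.02304808 -0.1493127 ]
 [ 0.14980347  0.02127226 -0.98848693]] [  22.25970391  602.46334677 1191.5521503 ]
{'clock': 0.1, 'joint_positions': array([-1.17498949e+00,  4.23805834e-01,  1.63062581e+00, -1.89208017e-05,
        1.08858460e+00, -1.89977210e-02]), 'joint_velocities': array([ 0.00095795, -0.00163393, -0.00124878,  0.00051061,  0.00017844,
        0.00026363]), 'joint_torque': array([-4.91345254e-04, -5.58430052e+01, -2.82445568e+01, -1.03945067e-04,
        3.02807952e-03, -1.16773884e-05]), 'tcp_pos': array([ 251.70905558, -571.52595064,  230.59275463]), 'orientation': array([ 0.38660064,  0.59266497, -0.38604455,  0.5918258 ]), 'ft_force': array([ 0.3309514 ,  0.10286112, -1.0732371 ]), 'wrist_torque': array([ 0.05572752, -0.03888469, -0.0333796 ]), 'grip_width': 1.0021289550369863}
```

View pics/side0.png

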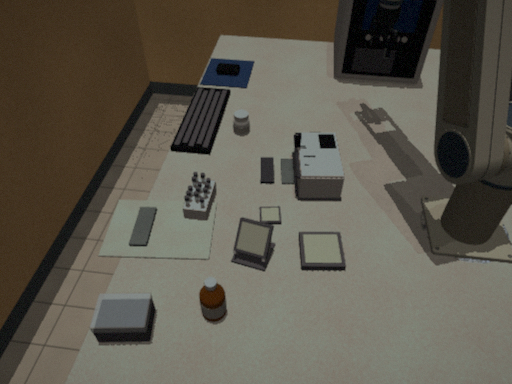

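View pics/top0.png

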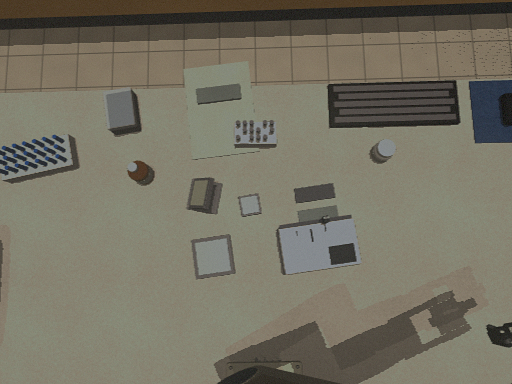

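```bash
python3 - <<'E'
import cv2
a=cv2.imread("pics/top0.png");cv2.imwrite("pics/t_ph.png",cv2.resize(a[170:290,265:375],None,fx=5.4,fy=5,interpolation=3)[:, :]) 
cv2.imwrite("pics/t_rest.png",cv2.resize(a[165:225,175:275],None,fx=8,fy=8,interpolation=3))
b=cv2.imread("pics/side0.png")
cv2.imwrite("pics/s_ph.png",cv2.resize(b[120:210,245:355],None,fx=6,fy=6,interpolation=3))
cv2.imwrite("pics/s_rest.png",cv2.resize(b[195:275,215:305],None,fx=7,fy=7,interpolation=3))
E
```

```text
(no output)
```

View pics/t_ph.png

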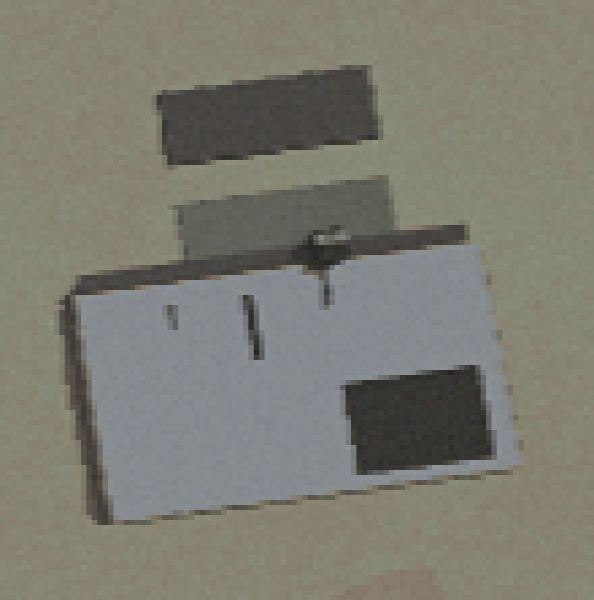

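View pics/t_rest.png

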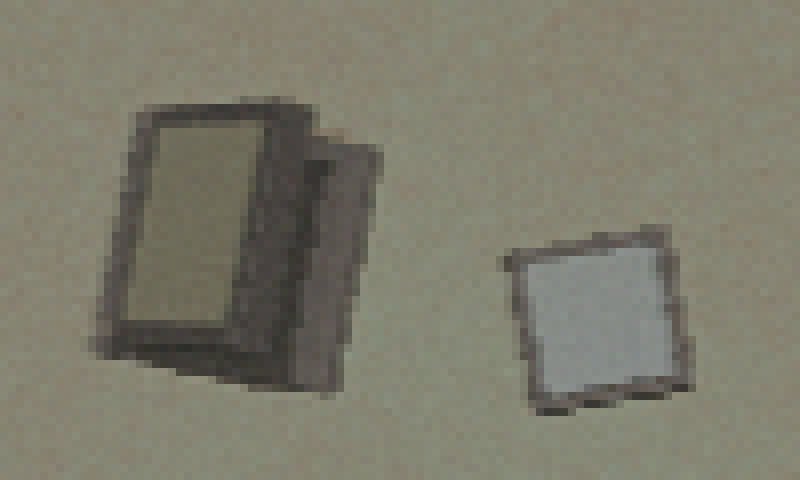

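View pics/s_ph.png

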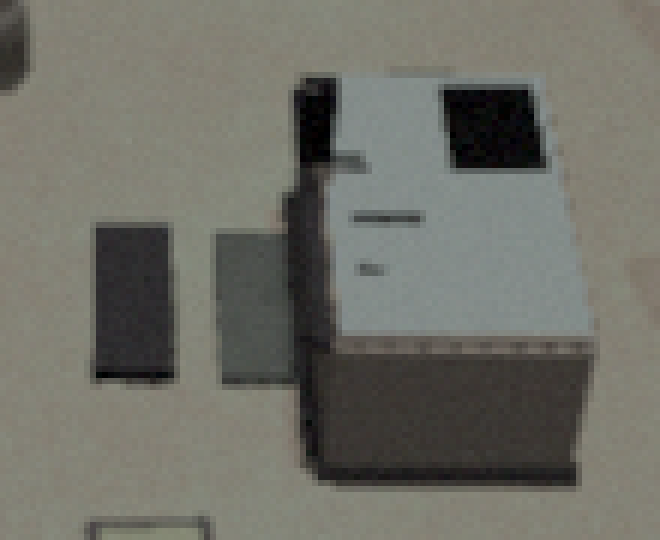

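View pics/s_rest.png

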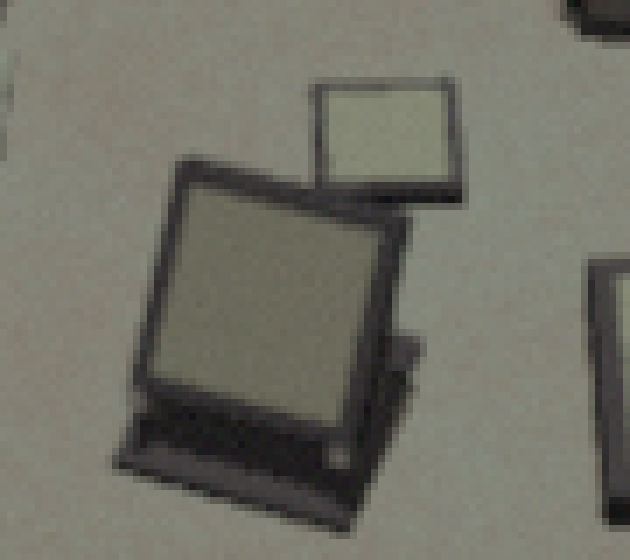

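```bash
cat > h.py <<'E'
import numpy as np, pickle
from scipy.optimize import least_squares
from scipy.spatial.transform import Rotation as Ro
from station import robot
def cams():
    return {n:{k:np.array(v) for k,v in robot.camera(n).items()} for n in("side","top")}
def proj(c,X):
    P=X@c["R"].T+c["t"]; p=P@c["camera_matrix"].T
    return p[:,:2]/p[:,2:]
def uncrop(pts,fx,fy,ox,oy):
    p=np.array(pts,float); return (p+.5)/[fx,fy]-.5+[ox,oy]
E
python3 - <<'E'
from h import *
C=cams()
pickle.dump(C,open("cams.pkl","wb"))
slab=[[22,60,10],[22,-60,10],[-22,-60,10],[-22,60,10]]
hou=[[-95,130,100],[-95,-85,100],[-225,-85,100],[-225,130,100]]
M=np.array(slab+hou,float)
T=uncrop([(157,93),(368,67),(379,137),(168,164),(78,297),(480,247),(520,467),(105,522)],5.4,5,265,170)
S=uncrop([(93,370),(94,225),(172,225),(175,372),(338,335),(340,78),(540,76),(597,338)],6,6,245,120)
def f(p):
    R=Ro.from_euler('z',p[2]).as_matrix(); X=M@R.T+[p[0],p[1],0]
    return np.r_[(proj(C["top"],X)-T).ravel(),(proj(C["side"],X)-S).ravel()]
r=least_squares(f,[600,-150,0]);print(r.x,np.round(r.fun.reshape(-1,2),1).tolist())
T2=uncrop([(160,122),(265,122),(232,325),(127,320)],8,8,175,165)
S2=uncrop([(150,377),(190,183),(383,232),(343,425)],7,7,215,195)
# tile frame: y down slope; z up&down-slope side; x = y cross z
def tileR(yaw):  # rest yaw: y axis dir= Rz*(0,1,0)
    c,s=np.cos(np.radians(50)),np.sin(np.radians(50))
    y=np.array([0,c,-s]);z=np.array([0,s,c]);x=np.cross(y,z)
    return Ro.from_euler('z',yaw).as_matrix()@np.c_[x,y,z]
def g(p):
    R=tileR(p[2]);h=p[3]
    # lower far, upper far, upper near, lower near  (far=+x world)
    L=np.array([[h,h,8],[h,-h,8],[-h,-h,8],[-h,h,8]])
    X=L@R.T+[p[0],p[1],67]
    return np.r_[(proj(C["top"],X)-T2).ravel(),(proj(C["side"],X)-S2).ravel()]
r=least_squares(g,[600,150,0,38]);print(r.x,np.round(r.fun.reshape(-1,2),1).tolist())
E
```

```text
[ 5.94207067e+02 -1.66935561e+02  1.14345597e-01] [[0.2, 0.1], [0.2, -0.1], [0.5, 0.1], [0.3, 0.1], [-1.8, -1.2], [0.2, -1.6], [0.8, 1.3], [-0.1, 0.9], [0.4, -0.1], [0.7, -0.3], [0.6, -0.1], [0.5, -0.2], [-0.4, 0.8], [-4.4, -1.0], [1.8, -0.1], [1.0, 1.0]]
[ 5.93691856e+02  1.69401794e+02 -1.74744435e-01  3.75208699e+01] [[0.1, 0.2], [0.2, -0.7], [-0.3, -0.2], [-0.2, 0.1], [0.4, -0.2], [0.2, 0.1], [0.1, -0.1], [-0.0, 0.1]]
```

```bash
python3 - <<'E'
from h import *
s=robot.sense();R=Ro.from_quat(s["orientation"]).as_matrix();print(np.round(R,3));
az=np.arctan2(R[1,2],R[0,2]);print("tool z azimuth",az,"tool y az",np.arctan2(R[1,1],R[0,1]))
C=pickle.load(open("cams.pkl","rb"))
M=np.array([[22,60,10],[22,-60,10],[-22,-60,10],[-22,60,10]],float)
T=uncrop([(157,93),(368,67),(379,137),(168,164)],5.4,5,265,170)
S=uncrop([(93,370),(94,225),(172,225),(175,372)],6,6,245,120)
def f(p):
    X=M@Ro.from_euler('z',p[2]).as_matrix().T+[p[0],p[1],0]
    return np.r_[(proj(C["top"],X)-T).ravel(),(proj(C["side"],X)-S).ravel()]
r=least_squares(f,[600,-150,0]);print(r.x,np.round(r.fun,1))
Ph=Ro.from_euler('z',r.x[2]).as_matrix()
pts={"tabtop":[-92,0,155],"tabgrip":[-92,0,135],"closedmark":[-115,0,100],"half":[-115,40,100],"open":[-115,80,100]}
for k,v in pts.items():
    X=(Ph@v+[r.x[0],r.x[1],0])[None]; print(k,X.round(1),(proj(C["top"],X)-[265,170])*[5.4,5],(proj(C["side"],X)-[245,120])*6)
E
```

```text
[[-0.     0.915  0.403]
 [ 0.001  0.403 -0.915]
 [-1.     0.    -0.001]]
tool z azimuth -1.155994399957771 tool y az 0.4148019133621399
[ 5.95066369e+02 -1.65998721e+02  1.15297832e-01] [-0.1 -0.2 -0.1 -0.4  0.2 -0.2 -0.  -0.2  0.1  0.1  0.4 -0.1  0.3  0.1
  0.2  0. ]
tabtop [[ 503.7 -176.6  155. ]] [[327.99643651 242.73781223]] [[319.72884689  84.31057702]]
tabgrip [[ 503.7 -176.6  135. ]] [[322.39746164 245.708919  ]] [[316.81580681 115.50715522]]
closedmark [[ 480.8 -179.2  100. ]] [[320.14193619 291.6129862 ]] [[355.78208435 169.15453392]]
half [[ 476.2 -139.5  100. ]] [[243.177869   301.40856001]] [[360.7288399  218.72419347]]
open [[471.6 -99.8 100. ]] [[166.23446593 311.2015038 ]] [[365.90052549 270.5477962 ]]
```

Request:
step_arm(
  steps=[
    [[0,0,0,-0.17],[0,0,0,-0.17],[0,0,0,-0.17],[0,0,0,-0.17],[0,0,0,-0.17],[0,0,0,-0.17],[0,0,0,-0.17],[0,0,0,-0.17],[0,0,0,-0.17],[0,0,0,-0.17],[0,0,0,-0.17],[0,0,0,-0.17]],
  ],
  claw=0.0854,
  grip_force=25,
)

```text
clock: 1.7
tcp_pos: [251.8, -571.8, 231.1]
orientation: [-0.304, 0.638, 0.304, 0.638]
ft_force: [-0.3, 0.2, -0.4]
grip_width: 1.0
```

Request:
step_arm(
  steps=[
    [[0,0,0,-0.17],[0,0,0,-0.17],[0,0,0,-0.17],[0,0,0,-0.002],[0,0,0,0]],
  ],
)

```text
clock: 2.33
tcp_pos: [257.3, -569.5, 231.1]
orientation: [-0.451, 0.547, 0.453, 0.54]
ft_force: [0.3, -0.3, 0.8]
grip_width: 1.002
```

```bash
cat >> h.py <<'E'
def to(x,y,z,az=None):
    s=robot.sense();R=Ro.from_quat(s["orientation"]).as_matrix()
    a=np.arctan2(R[1,2],R[0,2])
    print("t",s["clock"],"tcp",s["tcp_pos"].round(1),"az",round(a,4),"F",s["ft_force"].round(1),"grip mm",round(s["grip_width"]*85.4,1),"q6",s["joint_positions"][5].round(2), "x-axis",R[:,0].round(3))
    print("tool shift mm",(R.T@(np.array([x,y,z])-s["tcp_pos"])).round(1), "turn" , None if az is None else round(-(az-a),4))
E
python3 -c "
from h import *
to(593.7,169.4,231,1.396)"
```

```text
t 2.325 tcp [ 257.3 -569.5  231.1] az 1.3861 F [ 0.3 -0.3  0.8] grip mm 85.6 q6 -2.54 x-axis [-0.009 -0.004 -1.   ]
tool shift mm [  -6.  -195.   788.1] turn -0.0099
```

Request:
step_arm(
  steps=[
    [[0,-0.006,0.026,0],[0,-0.0135,0.0545,0],[0,-0.0135,0.0545,0],[0,-0.0135,0.0545,0],[0,-0.0135,0.0545,0],[0,-0.0135,0.0545,0],[0,-0.0135,0.0545,0],[0,-0.0135,0.0545,0],[0,-0.0135,0.0545,0],[0,-0.0135,0.0545,0],[0,-0.0135,0.0545,0],[0,-0.0135,0.0545,0]],
  ],
)

```text
clock: 3.82
tcp_pos: [525.2, 18.3, 226.5]
orientation: [-0.451, 0.547, 0.453, 0.541]
ft_force: [0.3, -0.9, -0.4]
grip_width: 0.994
```

Request:
step_arm(
  steps=[
    [[0,-0.0135,0.0545,0],[0,-0.0135,0.0545,0],[0,-0.0135,0.0545,0],[0,0,0,0],[0,0,0,0]],
  ],
)

```text
clock: 4.45
tcp_pos: [593.9, 169.6, 224.5]
orientation: [-0.451, 0.548, 0.453, 0.54]
ft_force: [0.5, -0.4, 0.5]
grip_width: 0.998
```

```bash
python3 -c "
from h import *
to(593.7,169.4,70,1.396)
import cv2
for n,c in cams().items(): 
  im=cv2.cvtColor(c['image'],cv2.COLOR_RGB2BGR)
  cv2.imwrite(f'pics/{n}1.png',cv2.resize(im,None,fx=1.5,fy=1.5))"
```

```text
t 4.45 tcp [593.9 169.6 224.5] az 1.3862 F [ 0.5 -0.4  0.5] grip mm 85.2 q6 -1.13 x-axis [-0.011 -0.005 -1.   ]
tool shift mm [154.5  -1.3   0.8] turn -0.0098
```

View pics/side1.png

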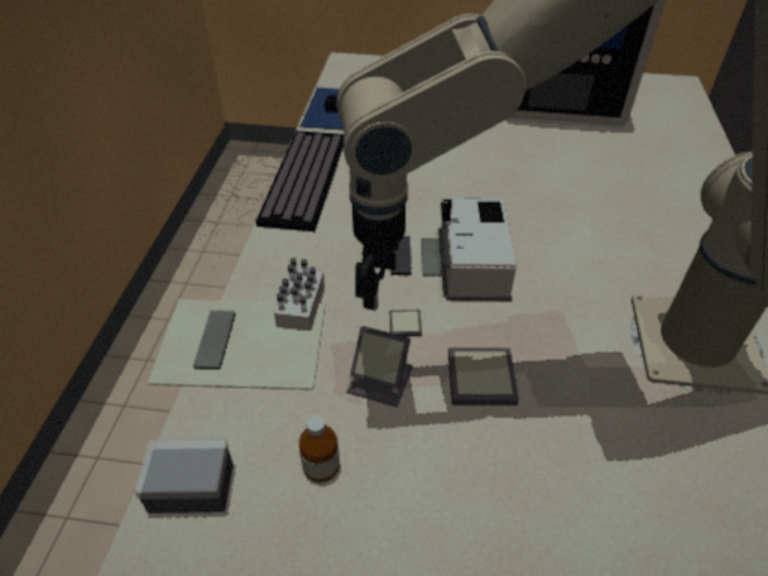

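Request:
step_arm(
  steps=[
    [[0.03,-0.001,0,-0.01],[0.03,0,0,0],[0.03,0,0,0],[0.02,0,0,0],[0.01,0,0,0],[0.01,0,0,0],[0.01,0,0,0],[0.01,0,0,0],[0.004,0,0,0],[0,0,0,0]],
  ],
)

```text
clock: 5.8
tcp_pos: [593.8, 169.1, 70.7]
orientation: [-0.453, 0.546, 0.455, 0.538]
ft_force: [-0.2, -0.7, 0.7]
grip_width: 1.003
```

```bash
python3 -c "
from h import *
to(593.7,169.4,70,1.396)
import cv2
for n,c in cams().items(): 
  im=cv2.cvtColor(c['image'],cv2.COLOR_RGB2BGR)
  im=im[180:290,200:310] if n=='side' else im[140:250,160:270]
  cv2.imwrite(f'pics/{n}2.png',cv2.resize(im,None,fx=5,fy=5,interpolation=3))"
```

```text
t 5.8 tcp [593.8 169.1  70.7] az 1.3955 F [-0.2 -0.7  0.7] grip mm 85.7 q6 -1.13 x-axis [-0.01  -0.004 -1.   ]
tool shift mm [0.7 0.1 0.3] turn -0.0005
```

View pics/side2.png

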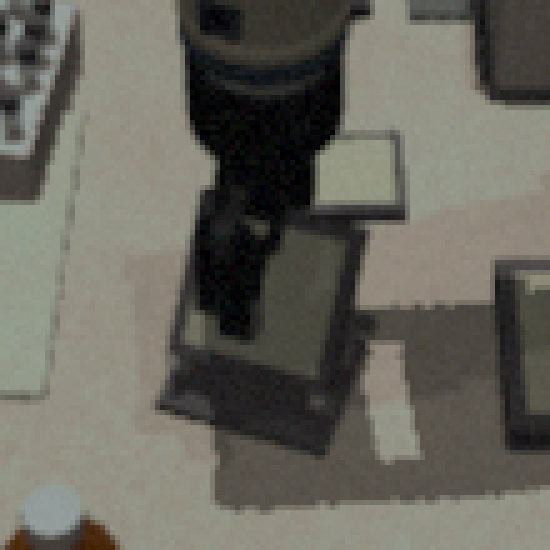

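View pics/top2.png

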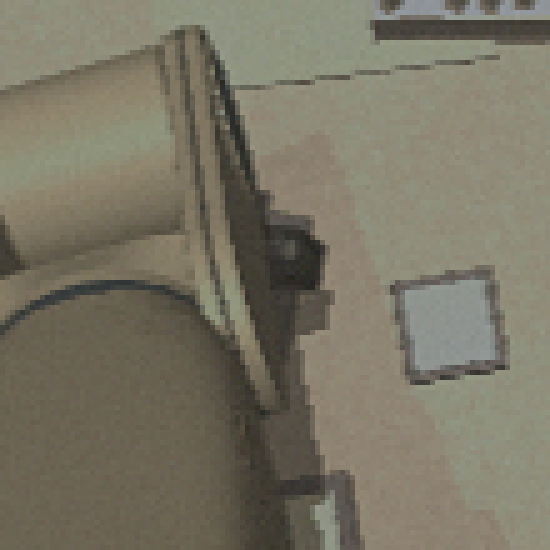

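Request:
step_arm(
  steps=[
    [[0,0,0,0],[0,0,0.002,0],[0,0,0.002,0],[0,0,0.002,0],[0,0,0.002,0]],
  ],
  claw=0.05,
  grip_force=20,
)

```text
clock: 6.52
tcp_pos: [595.4, 177.2, 70.9]
orientation: [-0.453, 0.545, 0.455, 0.538]
ft_force: [-0.0, -0.7, 0.6]
grip_width: 0.59
```

```bash
cat >>h.py <<'E'
def shot(tag):
  import cv2
  for n,c in cams().items(): 
    im=cv2.cvtColor(c['image'],cv2.COLOR_RGB2BGR)
    im=im[180:290,200:310] if n=='side' else im[140:250,160:270]
    cv2.imwrite(f'pics/{n}{tag}.png',cv2.resize(im,None,fx=5,fy=5,interpolation=3))
E
python3 -c "
from h import *
to(593.7,169.4,70,1.396)
shot('3')"
```

```text
t 6.525 tcp [595.4 177.2  70.9] az 1.3955 F [-0.  -0.7  0.6] grip mm 50.4 q6 -1.12 x-axis [-0.009 -0.004 -1.   ]
tool shift mm [ 0.9  0.3 -7.9] turn -0.0005
```

View pics/side3.png

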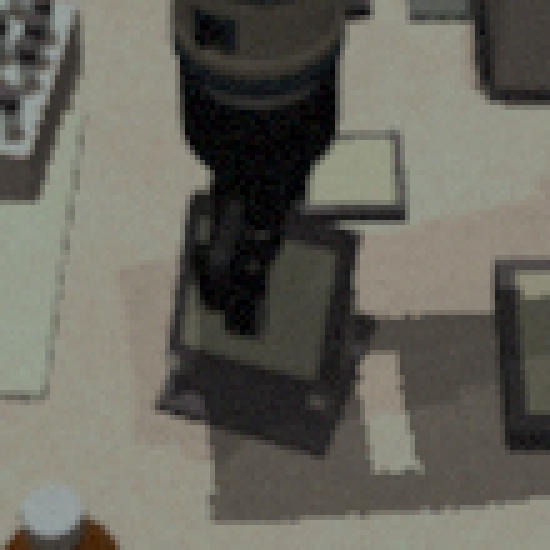

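Request:
step_arm(
  steps=[
    [[0,0,0.003,0],[0,0,0.003,0],[0,0,0.003,0],[0,0,0.003,0],[0,0,0.003,0],[0,0,0.002,0],[0,0,0,0]],
  ],
)

```text
clock: 7.5
tcp_pos: [598.3, 193.9, 70.7]
orientation: [-0.453, 0.545, 0.455, 0.538]
ft_force: [0.1, -2.0, -0.3]
grip_width: 0.584
```

```bash
python3 -c "
from h import *
to(593.7,169.4,70,1.396)
shot('4')"
```

```text
t 7.5 tcp [598.3 193.9  70.7] az 1.3956 F [ 0.1 -2.  -0.3] grip mm 49.9 q6 -1.1 x-axis [-0.009 -0.004 -1.   ]
tool shift mm [  0.9   0.2 -24.9] turn -0.0004
```

View pics/side4.png

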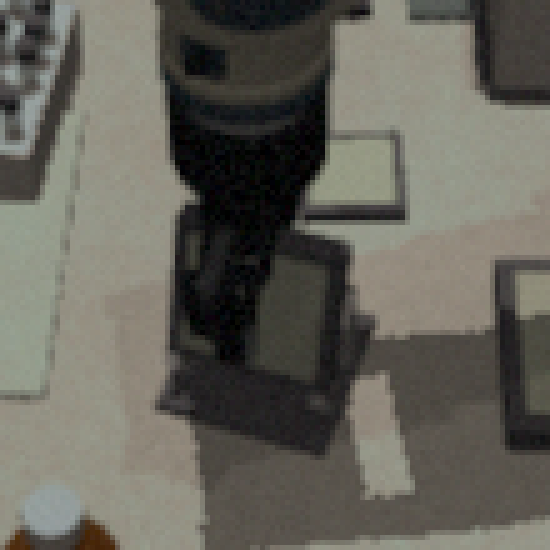

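View pics/top4.png

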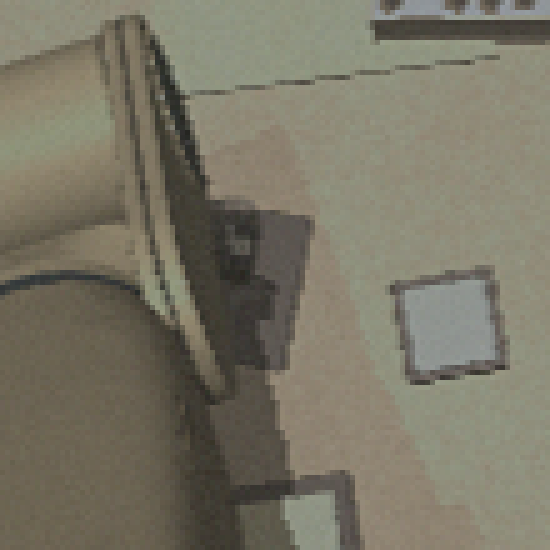

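Request:
step_arm(
  steps=[
    [[0,0,0,0],[0,0,0,0],[0,0,0,0],[0,0,0,0],[0,0,0,0]],
  ],
  claw=0.0,
  grip_force=40,
)

```text
clock: 8.22
tcp_pos: [598.8, 194.3, 71.2]
orientation: [-0.453, 0.545, 0.455, 0.539]
ft_force: [1.0, 5.3, 2.5]
grip_width: 0.181
```

```bash
python3 -c "
from h import *
to(593.7,169.4,70,1.396)
shot('5')"
```

```text
t 8.225 tcp [598.8 194.3  71.2] az 1.3952 F [1.  5.3 2.5] grip mm 15.4 q6 -1.1 x-axis [-0.008 -0.003 -1.   ]
tool shift mm [  1.3   0.7 -25.4] turn -0.0008
```

View pics/side5.png

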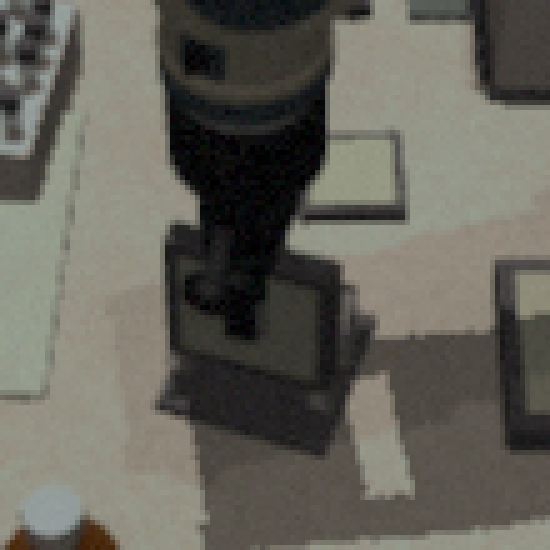

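View pics/top5.png

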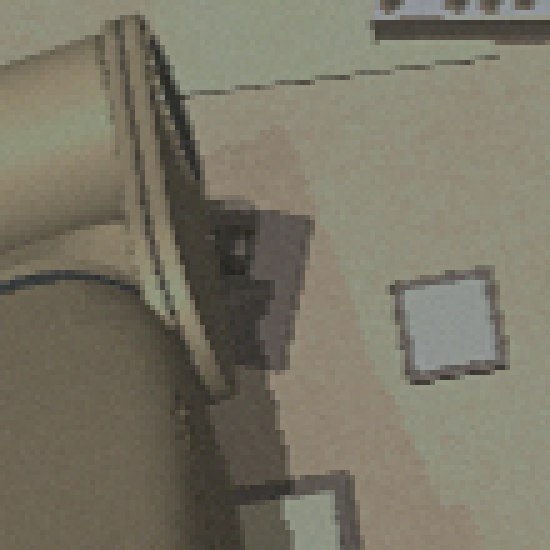

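Request:
step_arm(
  steps=[
    [[-0.005,0,0,0],[-0.01,0,0,0],[-0.015,0,0,0],[-0.02,0,0,0],[-0.02,0,0,0],[-0.02,0,0,0],[-0.02,0,0,0],[-0.01,0,0,0],[0,0,0,0],[0,0,0,0]],
  ],
)

```text
clock: 9.57
tcp_pos: [598.9, 194.1, 190.0]
orientation: [-0.453, 0.546, 0.455, 0.538]
ft_force: [0.1, -0.2, -2.8]
grip_width: 0.18
```

```bash
python3 -c "
from h import *
to(595,-166,190,.115)
shot('6')"
```

```text
t 9.575 tcp [598.9 194.1 190. ] az 1.3954 F [ 0.1 -0.2 -2.8] grip mm 15.4 q6 -1.1 x-axis [-0.011 -0.005 -1.   ]
tool shift mm [   1.7  -59.  -355.2] turn 1.2804
```

View pics/side6.png

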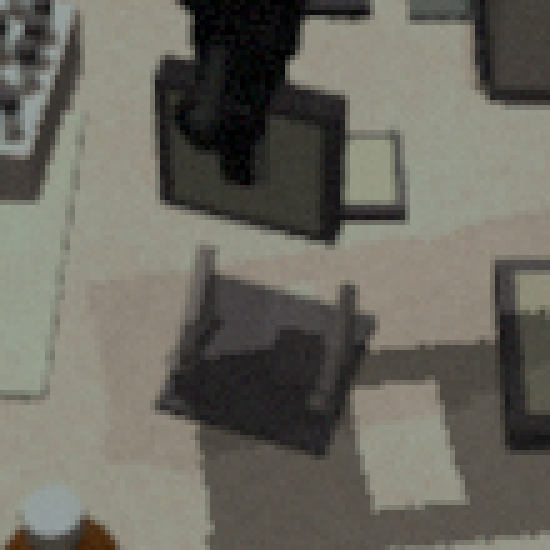

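View pics/top6.png

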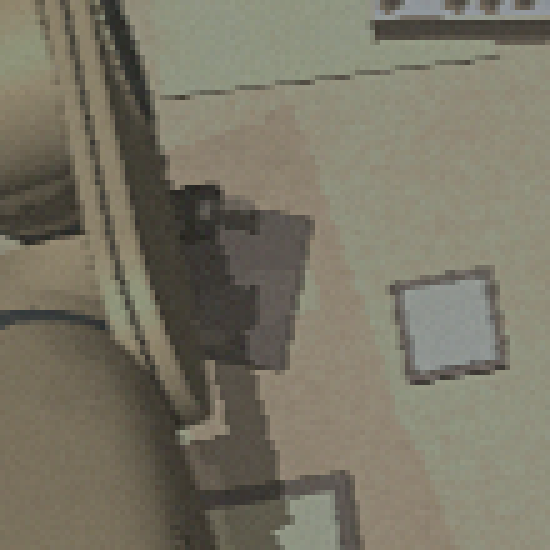

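```bash
cat > fit.py <<'E'
from h import *
import cv2,sys
# overlay of tile model given offsets in tool frame (mm): centre at TCP + (ax along tool x, ay along tool y), roll about z
def corners(ax,ay,roll,h=45):
    s=robot.sense();R=Ro.from_quat(s["orientation"]).as_matrix()
    L=[]
    for z in (8,-8):
        for a,b in((-h,-h),(-h,h),(h,h),(h,-h)):
            L.append([a*np.cos(roll)-b*np.sin(roll)+ax,a*np.sin(roll)+b*np.cos(roll)+ay,z])
    return np.array(L)@R.T+s["tcp_pos"]
E
python3 - <<'E'
from fit import *
c=robot.camera("side");c={k:np.array(v) for k,v in c.items()}
im=cv2.cvtColor(c['image'],cv2.COLOR_RGB2BGR)[180:240,220:280]
big=cv2.resize(im,None,fx=10,fy=10,interpolation=3)
big=cv2.convertScaleAbs(big,alpha=1.6,beta=10)
cv2.imwrite("pics/tile7.png",big)
for ay in(-10,0,10):
    p=(proj(c,corners(-9.3,ay,0))-[220,180]+.5)*10-.5
    p2=(proj(c,corners(-9.3,ay,0,37.5))-[220,180]+.5)*10-.5
    print(ay,p.round(0).tolist(),"white",p2[:4].round().tolist())
E
```

```text
-10 [[60.0, 150.0], [433.0, 235.0], [432.0, 489.0], [82.0, 405.0], [85.0, 103.0], [454.0, 186.0], [451.0, 441.0], [105.0, 358.0]] white [[93.0, 179.0], [402.0, 250.0], [402.0, 462.0], [109.0, 392.0]]
0 [[101.0, 159.0], [476.0, 244.0], [472.0, 499.0], [120.0, 414.0], [125.0, 112.0], [496.0, 195.0], [490.0, 450.0], [143.0, 367.0]] white [[133.0, 189.0], [444.0, 260.0], [442.0, 472.0], [148.0, 401.0]]
10 [[142.0, 168.0], [518.0, 254.0], [511.0, 509.0], [159.0, 423.0], [165.0, 121.0], [538.0, 205.0], [530.0, 460.0], [181.0, 376.0]] white [[174.0, 198.0], [486.0, 269.0], [482.0, 481.0], [186.0, 410.0]]
```

View pics/tile7.png

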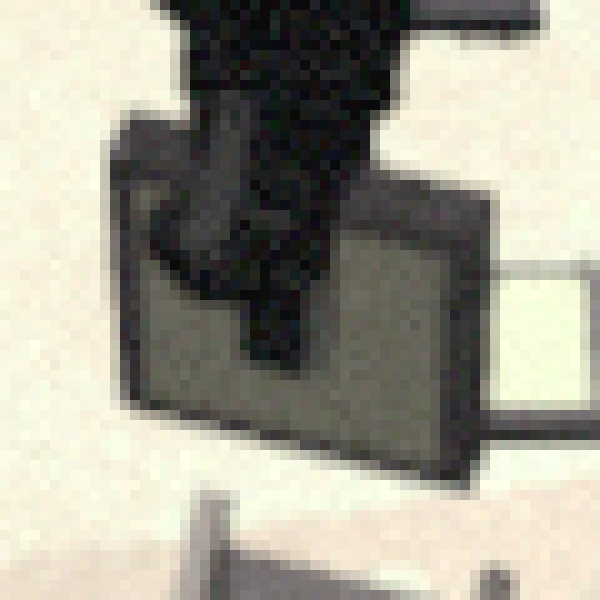

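Request:
step_arm(
  steps=[
    [[0,0,0,0.1],[0,0,0,0.16],[0,0,0,0.16],[0,0,0,0.16],[0,0,0,0.16],[0,0,0,0.16],[0,0,0,0.16],[0,0,0,0.12],[0,0,0,0.1],[0,0,0,0],[0,0,0,0]],
  ],
)

```text
clock: 11.1
tcp_pos: [599.3, 194.2, 190.4]
orientation: [-0.043, 0.71, 0.04, 0.702]
ft_force: [-0.0, 0.6, -2.0]
grip_width: 0.183
```

```bash
python3 -c "
from h import *
to(595,-166,60,.115)"
```

```text
t 11.1 tcp [599.3 194.2 190.4] az 0.1173 F [-0.   0.6 -2. ] grip mm 15.7 q6 0.18 x-axis [-0.01  -0.004 -1.   ]
tool shift mm [ 132.  -356.8  -45. ] turn 0.0023
```

Request:
step_arm(
  steps=[
    [[0,-0.02,-0.003,0.002],[0,-0.035,-0.004,0],[0,-0.04,-0.005,0],[0,-0.04,-0.005,0],[0,-0.04,-0.005,0],[0,-0.04,-0.005,0],[0,-0.04,-0.005,0],[0,-0.04,-0.005,0],[0,-0.035,-0.004,0],[0,-0.027,-0.004,0],[0,0,0,0],[0,0,0,0]],
  ],
)

```text
clock: 12.6
tcp_pos: [594.6, -165.7, 192.3]
orientation: [-0.041, 0.71, 0.039, 0.702]
ft_force: [-0.8, -0.1, -1.4]
grip_width: 0.184
```

```bash
python3 -c "
from h import *
to(595,-166,60,.115)"
```

```text
t 12.6 tcp [ 594.6 -165.7  192.3] az 0.113 F [-0.8 -0.1 -1.4] grip mm 15.7 q6 -0.4 x-axis [-0.01  -0.004 -1.   ]
tool shift mm [1.322e+02 1.000e-01 1.700e+00] turn -0.002
```

Request:
step_arm(
  steps=[
    [[0.015,0,0,0],[0.03,0,0.001,0],[0.03,0,0,0],[0.025,0,0.001,0],[0.017,0,0,0],[0.01,0,0,0],[0.005,0,0,0],[0,0,0,0],[0,0,0,0]],
  ],
)

```text
clock: 13.72
tcp_pos: [596.4, -166.1, 61.1]
orientation: [-0.042, 0.709, 0.039, 0.703]
ft_force: [1.2, -0.0, -1.9]
grip_width: 0.182
```

```bash
python3 - <<'E'
from fit import *
to(595,-166,45,.115)
C=cams()
for n,(x,y) in {"side":(245,130),"top":(280,160)}.items():
    c=C[n]; im=cv2.cvtColor(c['image'],cv2.COLOR_RGB2BGR)[y:y+75,x:x+75]
    cv2.imwrite(f"pics/{n}8.png",cv2.convertScaleAbs(cv2.resize(im,None,fx=8,fy=8,interpolation=3),alpha=1.5,beta=10))
    print(n,((proj(c,corners(-11,0,0))-[x,y]+.5)*8-.5).round().tolist())
E
```

```text
t 13.725 tcp [ 596.4 -166.1   61.1] az 0.1133 F [ 1.2 -0.  -1.9] grip mm 15.6 q6 -0.39 x-axis [-0.008 -0.005 -1.   ]
tool shift mm [16.1  0.3 -1.3] turn -0.0017
side [[162.0, 39.0], [160.0, 185.0], [158.0, 358.0], [160.0, 211.0], [202.0, 40.0], [203.0, 185.0], [198.0, 358.0], [198.0, 212.0]]
top [[436.0, 174.0], [179.0, 209.0], [160.0, 249.0], [399.0, 216.0], [443.0, 219.0], [186.0, 254.0], [167.0, 291.0], [405.0, 258.0]]
```

View pics/side8.png

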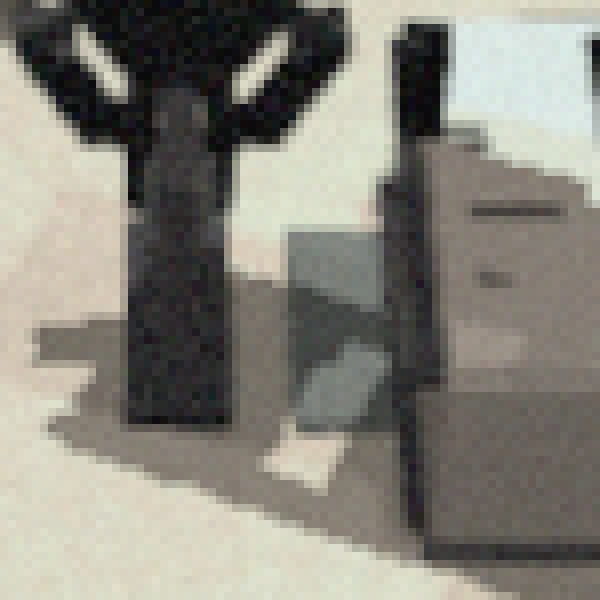

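View pics/top8.png

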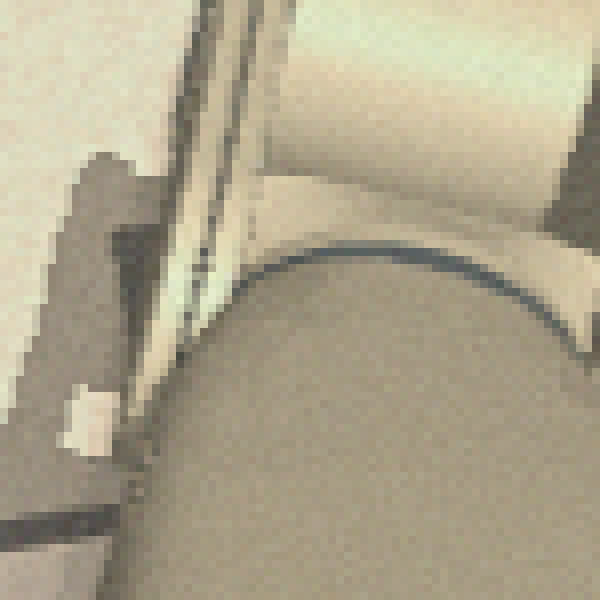

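Request:
step_arm(
  steps=[
    [[0.003,0,-0.001,0],[0.003,0,0,0],[0.003,0,0,0],[0.002,0,0,0],[0.001,0,0,0],[0.001,0,0,0],[0,0,0,0],[0,0,0,0]],
  ],
)

```text
clock: 14.82
tcp_pos: [594.8, -166.1, 47.4]
orientation: [-0.041, 0.709, 0.039, 0.703]
ft_force: [0.2, -0.0, -2.3]
grip_width: 0.182
```

Request:
step_arm(
  steps=[
    [[0.001,0,0,0],[0.001,0,0,0],[0,0,0,0]],
  ],
)

```text
clock: 15.2
tcp_pos: [595.2, -166.4, 46.1]
orientation: [-0.041, 0.709, 0.039, 0.703]
ft_force: [-0.1, -0.9, 5.7]
grip_width: 0.184
```

Request:
step_arm(
  steps=[
    [[0.001,0,0,0],[0,0,0,0]],
  ],
)

```text
clock: 15.45
tcp_pos: [595.5, -166.6, 45.8]
orientation: [-0.042, 0.709, 0.038, 0.703]
ft_force: [-2.6, -1.2, 11.8]
grip_width: 0.181
```

Request:
step_arm(
  steps=[
    [[-0.0005,0,0,0],[0,0,0,0]],
  ],
)

```text
clock: 15.7
tcp_pos: [595.5, -166.5, 45.9]
orientation: [-0.042, 0.709, 0.038, 0.703]
ft_force: [-1.9, -1.9, 7.0]
grip_width: 0.183
```

Request:
step_arm(
  steps=[
    [[0,0,0,0],[0,0,0,0],[0,0,0,0],[0,0,0,0],[0,0,0,0]],
  ],
  claw=0.07,
)

```text
clock: 16.32
tcp_pos: [594.7, -166.0, 44.7]
orientation: [-0.041, 0.709, 0.039, 0.702]
ft_force: [0.1, -0.5, -0.2]
grip_width: 0.819
```

```bash
python3 - <<'E'
from fit import *
to(595,-166,45,.115)
C=cams()
for n,(x,y) in {"side":(245,130)}.items():
    c=C[n]; im=cv2.cvtColor(c['image'],cv2.COLOR_RGB2BGR)[y:y+75,x:x+75]
    cv2.imwrite(f"pics/{n}9.png",cv2.convertScaleAbs(cv2.resize(im,None,fx=8,fy=8,interpolation=3),alpha=1.5,beta=10))
E
```

```text
t 16.325 tcp [ 594.7 -166.    44.7] az 0.1134 F [ 0.1 -0.5 -0.2] grip mm 70.0 q6 -0.39 x-axis [-0.01  -0.004 -1.   ]
tool shift mm [-0.3  0.   0.3] turn -0.0016
```

View pics/side9.png

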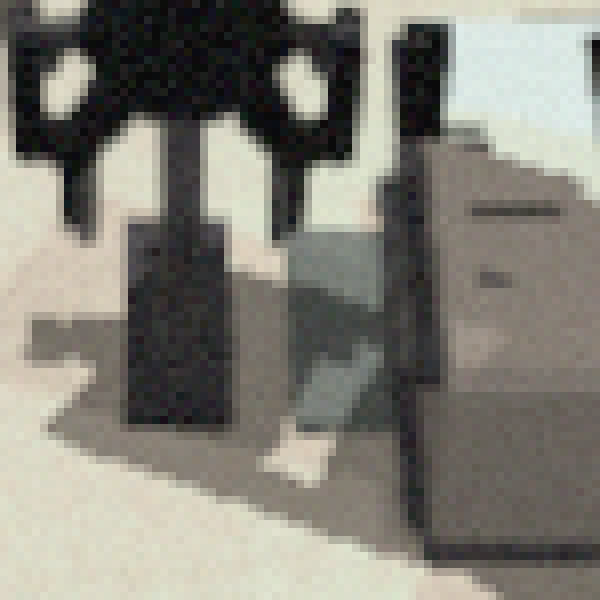

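Request:
step_arm(
  steps=[
    [[-0.005,0,0,0],[-0.015,0,0,0],[-0.025,0,0,0],[-0.03,0,0,0],[-0.03,0,0,0],[-0.03,0,0,0],[-0.025,0,0,0],[-0.01,0,0,0],[0,0,0,0]],
  ],
)

```text
clock: 17.55
tcp_pos: [596.6, -165.4, 215.7]
orientation: [-0.042, 0.709, 0.039, 0.703]
ft_force: [-0.3, 0.3, -0.7]
grip_width: 0.819
```

Request:
step_arm(
  steps=[
    [[0,0,0,0.131],[0,0,0,0.16],[0,0,0,0.16],[0,0,0,0.16],[0,0,0,0.16],[0,0,0,0.16],[0,0,0,0.16],[0,0,0,0.16],[0,0,0,0.16],[0,0,0,0.16],[0,0,0,0],[0,0,0,0]],
  ],
  claw=0.0854,
)

```text
clock: 19.05
tcp_pos: [595.9, -165.3, 214.1]
orientation: [0.467, 0.53, -0.474, 0.526]
ft_force: [0.2, 0.7, -1.0]
grip_width: 1.001
```

```bash
python3 - <<'E'
from fit import *
to(503.7,-176.6,116,-1.456)
C=cams()
for n,(x,y) in {"side":(245,110),"top":(270,160)}.items():
    c=C[n]; im=cv2.cvtColor(c['image'],cv2.COLOR_RGB2BGR)[y:y+95,x:x+115]
    cv2.imwrite(f"pics/{n}10.png",cv2.convertScaleAbs(cv2.resize(im,None,fx=6,fy=6,interpolation=3),alpha=1.5,beta=10))
E
```

```text
t 19.05 tcp [ 595.9 -165.3  214.1] az -1.4546 F [ 0.2  0.7 -1. ] grip mm 85.5 q6 1.17 x-axis [-0.011 -0.004 -1.   ]
tool shift mm [ 99.1 -91.8   0.3] turn 0.0014
```

View pics/side10.png

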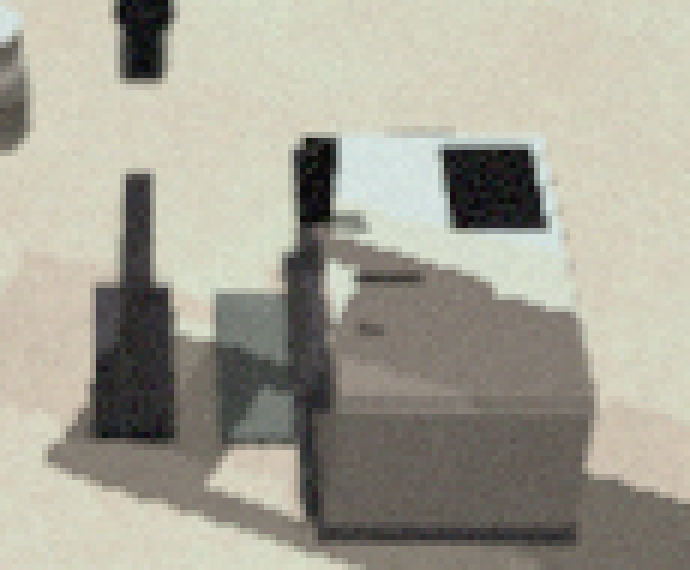

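View pics/top10.png

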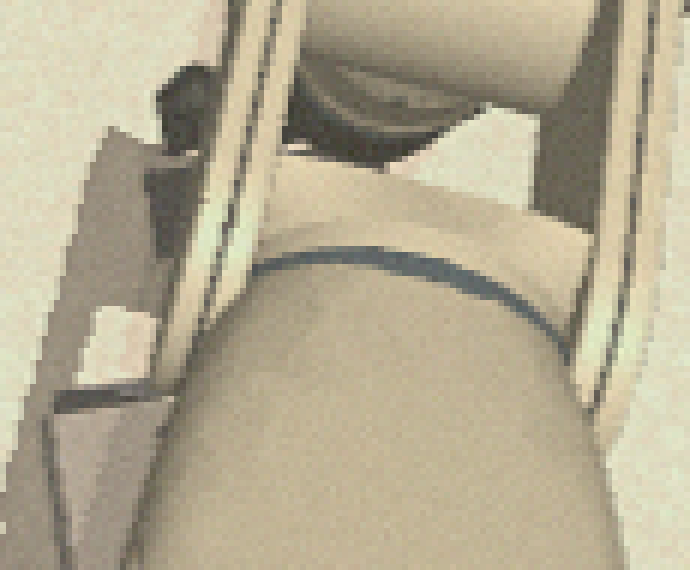

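Request:
step_arm(
  steps=[
    [[0,-0.016,0,0.001],[0,-0.03,0,0],[0,-0.03,0,0],[0,-0.016,0,0],[0.01,0,0,0],[0.025,0,0,0],[0.025,0,0,0],[0.02,0,0,0],[0.01,0,0,0],[0.009,0,0,0],[0,0,0,0],[0,0,0,0]],
  ],
)

```text
clock: 20.65
tcp_pos: [504.5, -176.3, 117.2]
orientation: [0.468, 0.528, -0.474, 0.526]
ft_force: [-0.3, -0.6, 0.0]
grip_width: 0.997
```

```bash
python3 - <<'E'
from fit import *
to(503.7,-176.6,116,-1.456)
C=cams()
for n,(x,y) in {"side":(245,110),}.items():
    c=C[n]; im=cv2.cvtColor(c['image'],cv2.COLOR_RGB2BGR)[y:y+95,x:x+115]
    cv2.imwrite(f"pics/{n}11.png",cv2.convertScaleAbs(cv2.resize(im,None,fx=6,fy=6,interpolation=3),alpha=1.5,beta=10))
E
```

```text
t 20.65 tcp [ 504.5 -176.3  117.2] az -1.4586 F [-0.3 -0.6  0. ] grip mm 85.1 q6 1.11 x-axis [-0.008 -0.005 -1.   ]
tool shift mm [ 1.2 -0.8  0.3] turn -0.0026
```

View pics/side11.png

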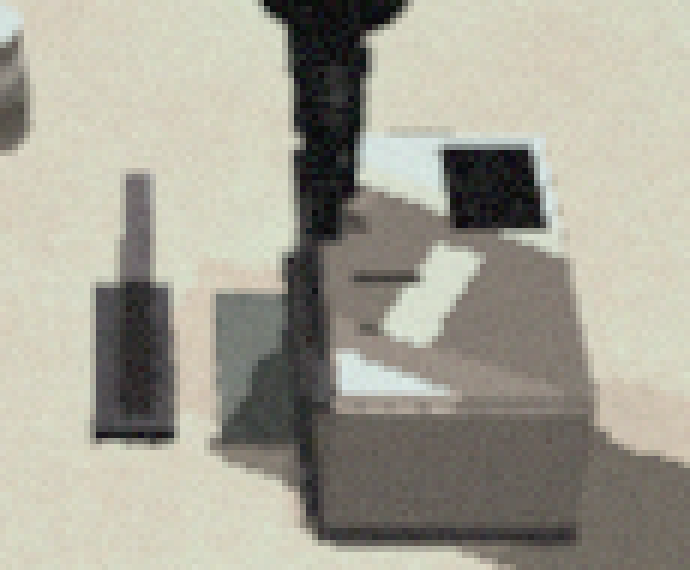

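Request:
step_arm(
  steps=[
    [[0,0,0,0],[0,0,0,0],[0,0,0,0],[0,0,0,0],[0,0,0,0],[0,0,0,0]],
  ],
  claw=0.0,
  grip_force=50,
)

```text
clock: 21.5
tcp_pos: [504.0, -176.4, 116.9]
orientation: [0.468, 0.529, -0.475, 0.526]
ft_force: [-0.9, -1.8, 2.7]
grip_width: 0.153
```

```bash
python3 - <<'E'
from fit import *
to(503.7,-176.6,116,-1.456)
E
```

```text
t 21.5 tcp [ 504.  -176.4  116.9] az -1.4582 F [-0.9 -1.8  2.7] grip mm 13.1 q6 1.11 x-axis [-0.009 -0.005 -1.   ]
tool shift mm [ 0.9 -0.3  0.2] turn -0.0022
```

Request:
step_arm(
  steps=[
    [[0,0,-0.003,0],[0,0,-0.004,0],[0,0,-0.004,0],[0,0,-0.004,0],[0,0,-0.005,0],[0,0,-0.005,0],[0,0,-0.005,0],[0,0,-0.004,0],[0,0,-0.003,0],[0,0,-0.003,0],[0,0,0,0],[0,0,0,0]],
  ],
)

```text
clock: 23.0
tcp_pos: [499.1, -136.6, 116.8]
orientation: [0.467, 0.529, -0.475, 0.526]
ft_force: [-4.0, -7.8, 6.3]
grip_width: 0.16
```

```bash
python3 - <<'E'
from fit import *
y=np.array([-np.sin(.115),np.cos(.115)])
to(*(np.array([503.7,-176.6])+40*y),117,-1.456)
C=cams()
for n,(x,y) in {"side":(245,110),"top":(270,160)}.items():
    c=C[n]; im=cv2.cvtColor(c['image'],cv2.COLOR_RGB2BGR)[y:y+95,x:x+115]
    cv2.imwrite(f"pics/{n}12.png",cv2.convertScaleAbs(cv2.resize(im,None,fx=6,fy=6,interpolation=3),alpha=1.5,beta=10))
E
```

```text
t 23.0 tcp [ 499.1 -136.6  116.8] az -1.4581 F [-4.  -7.8  6.3] grip mm 13.6 q6 1.18 x-axis [-0.01  -0.005 -1.   ]
tool shift mm [-0.2  0.   0.2] turn -0.0021
```

View pics/side12.png

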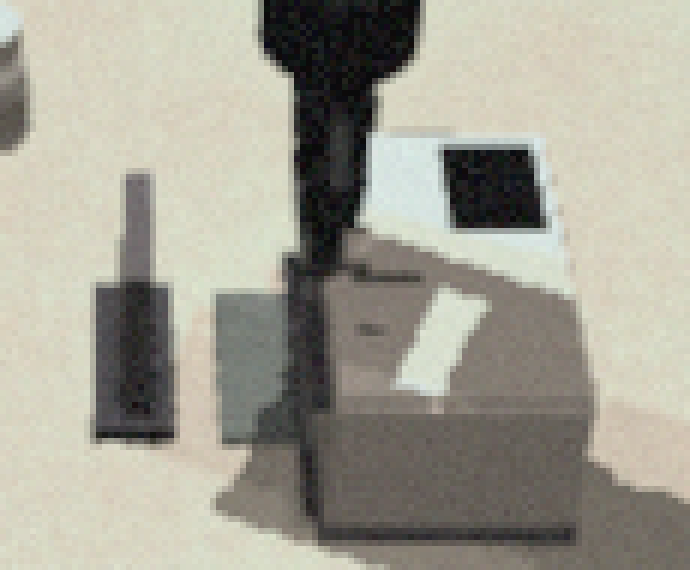

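View pics/top12.png

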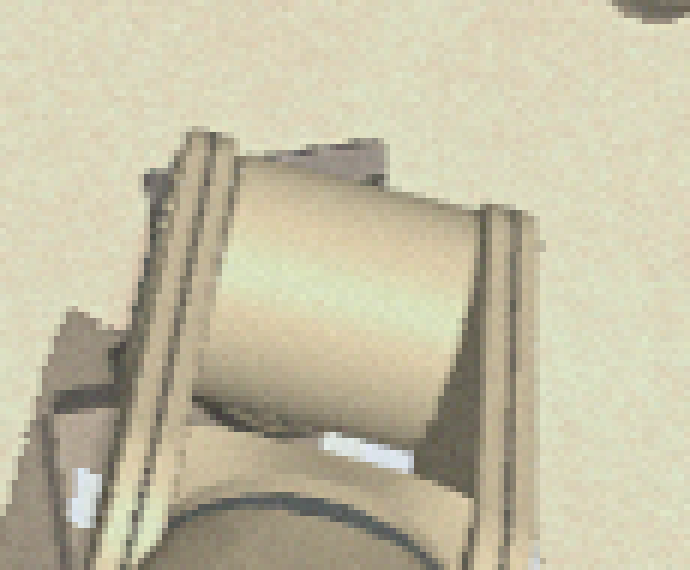

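```bash
python3 - <<'E'
from fit import *
C=pickle.load(open("cams.pkl","rb"));R=Ro.from_euler('z',.115).as_matrix()
L=np.array([[x,y,z] for y in(45,-45) for x in(8,-8) for z in(100,10)],float)@R.T+[595,-166,0]
print(((proj(C["side"],L)-[245,110]+.5)*6-.5).round().tolist())
s=robot.sense();print(s["clock"],s["ft_force"].round(1),abs(s["joint_velocities"]).max())
c=robot.camera("side");im=cv2.cvtColor(c["image"],cv2.COLOR_RGB2BGR)
cv2.imwrite("pics/side13.png",cv2.resize(im,None,fx=1.5,fy=1.5))
cv2.imwrite("pics/tile13.png",cv2.convertScaleAbs(cv2.resize(im[130:190,250:310],None,fx=10,fy=10,interpolation=3),alpha=1.6,beta=10))
E
```

```text
[[123.0, 284.0], [120.0, 412.0], [155.0, 284.0], [150.0, 412.0], [124.0, 175.0], [121.0, 302.0], [154.0, 175.0], [149.0, 302.0]]
23.1 [-4.1 -7.4  7.6] 0.002572795896324261
```

View pics/tile13.png

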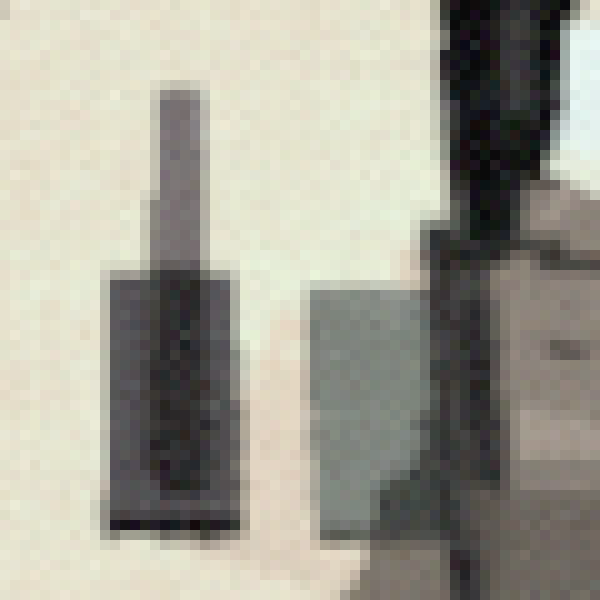

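View pics/side13.png

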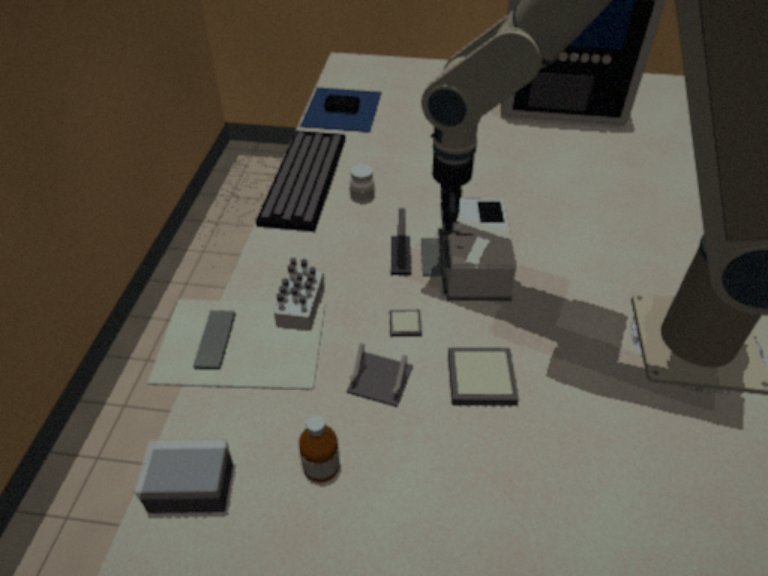

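Request:
step_arm(
  steps=[
    [[0,0,0,0],[0,0,0,0],[0,0,0,0],[0,0,0,0]],
  ],
)

```text
clock: 23.65
tcp_pos: [499.1, -136.7, 116.8]
orientation: [0.467, 0.529, -0.475, 0.526]
ft_force: [-4.8, -9.3, 6.5]
grip_width: 0.157
```

```bash
python3 - <<'E'
from h import *
to(499.1,-136.9,117,-1.456); print(robot.job_done())
E
```

```text
t 23.65 tcp [ 499.1 -136.7  116.8] az -1.4581 F [-4.8 -9.3  6.5] grip mm 13.4 q6 1.18 x-axis [-0.01  -0.005 -1.   ]
tool shift mm [-0.2 -0.   0.2] turn -0.0021
the job is handed in; nothing more can be done
None
```

I handed the job in at 23.7 s, with the tile standing on the slab and the gripper still holding the shutter at half travel. The hand-in gave no verdict.

**Tile:** The moves only turn the tool about its own axis, so I could not point the fingers down the slope. Instead I tipped the tile upright in the rest with vertical fingers and pinched it there. I lowered it onto the slab until I felt contact, eased off and let go. In the last side picture its outline matched a tile at the slab's middle, upright and square to the window, to within about a pixel (roughly 3 mm).

**Shutter:** I then pinched the tab and pulled it 40 mm. The sideways force read 7 to 9 N against the expected 7.2 N at half travel, and the last reading was at the high end. The fingers hid the tab, so I could not see it against the half-way mark. That setting rests on the 40 mm the tool moved and the force.

**Other checks:**
- The bottle, jar and tube rack look unmoved in the last side picture.
- The last joint reached its range limit during the first turn, which left the tool tilted by about 0.6 degrees. I judged that harmless and did not correct it.

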